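Jack up the drooping armrest and hold it for pinning

ROBOT

A 6-joint arm with a two-finger parallel gripper is mounted at the origin on the work surface. World frame = base frame: x ahead of the robot, y to its left, z up, the work surface at z = 0. Lengths are in m, angles in rad, forces in N, time in s.
With the tool pointing down it reaches from about 0.25 to 0.775 m from the base axis. Payload 4 kg.
Tool frame: the origin (TCP) lies on the centre line of the jaws, within the pads' length; the fingertips stand 8 mm ahead of it and the grasp point (between the pads) lies 11 mm behind it; z points along the fingers, y is the direction in which the jaws open and shut (so a half turn about z gives the same grasp; the last joint's range is limited). The gripper opens to 94 mm and grips with 3 to 60 N. Pads are 16 mm wide; open, the fingers measure 119 mm over their backs; the gripper's body (75 mm by 177 mm) begins 78 mm behind the grasp point.
Start: joints at [1.177, 0.087, 1.371, -0, 1.684, -0.103], TCP at [0.158, 0.527, 0.214] pointing down, gripper open.
Joint ranges: [-3.1, 3.1], [-0.76, 2.03], [0.27, 2.55], [-1.08, 4.22], [0.17, 2.65], [-2.57, 2.57]. Speed limits (rad/s): [2.79, 2.79, 3.14, 3.14, 3.14, 3.14].

INTERFACE

Orientations are given as [roll, pitch, yaw] about the fixed x, y, z axes, in that order (R = Rz(yaw) Ry(pitch) Rx(roll)).
In Python, from bench import robot, cams, close_job gives the robot as it stands.
- The arm moves only by the tool arm_command, never from a script. Its argument "plan" is one flat list of numbers, 7 for each row, row after row: the shift along the tool's x, y, z in cm, then the turn, a rotation vector about the tool's x, y, z in degrees, then the closure, from 0 (fully open) to 1 (shut). A call has 1 to 8 rows; each row shifts and turns the commanded pose from where the row before left it, along the tool's axes as they then stand; what a row does not reach is not made up. A row lasts 1/8 s, in which the tool goes at most 62.5 mm and 10.7 degrees, less where a joint would pass 70% of its speed; a pose out of reach is approached as far as the arm can. A call with a gripper value outside its range is refused whole. The fingers move at their own pace and stop on an object; the grip force is fixed at half the most. Time passes only in rows, so rows that do not move let the fingers close. It gives the time, the measured TCP pose, the force and the opening at its end, in the units of the state.
- robot.get_obs(): the state, without advancing time (a new reading comes with each control period).
- cams.snapshot(name): name is "side" or "top"; returns a dict with "pixels" (384x512x3 uint8, red, green, blue), "fov_y" (degrees; the focal length in pixels is half the picture's height over the tangent of half this angle, whatever the lens; pixels are square), "cx", "cy" (the principal point, pixels), "camera_from_world" (4x4, takes a point from world to camera coordinates). Camera axes: x right, y up, looking along -z (the intrinsics and any distortion apply to the point x, -y, -z); pixel columns grow to the right and rows downward; lengths in m; the calibration is good to about 2 mm. A picture is of the moment at which its call begins. There is no depth.
- close_job(): hands the job in, once; it reports no verdict.
The state is a dict: "time": time; "joint_positions": joint angles; "qvel": joint speeds; "joint_torque": joint torques, N m; "tool_pos": TCP position; "ee_rot": TCP orientation; "wrist_force": force on the tool from outside, world axes, zero at the start; "wrist_torque": the same for the moment, N m; "width": finger opening in m.
Only numpy, scipy, OpenCV 4.12 (cv2) and the standard library are available. Lean on these libraries where they do the work, as an engineer would, in place of code of your own. Each camera call takes 0.05 s, during which the arm holds its last target.

TASK

The client's armrest has sagged: without touching the armrest itself, stand the little lever jack flat on the table with its saddle centred under the marked lift point, the round bolt on the steel tongue at the armrest's free end. Pump the handle: one full stroke down as a trial, let it come all the way up so the armrest settles back on its stop, then press it fully down again. Finish holding the handle down, with the armrest carried level on the jack so that I can pin it; leave the other things on the trolley where they are.

Things in the scene. Friction and masses are not known exactly. Their poses are not given: they have to be found in the camera images.
- rest: steel stand of the client's armrest, with the hinged white padded board (126 wide, 265 long, 34 mm thick) and its tongue. Origin on the table, plumb below the lift boss while the board droops; z up; +y from the boss along the board to the hinge (at y 336 mm, 140 mm high; hinge cheeks 153 mm high). Padding begins at y 54 mm, the stand's flat foot at y 150 mm: the table under the tongue is bare
- armrest (a joint): hinge of the padded board: 0 = drooping on its stop (free end low), grows in rad as the free end rises; about 0.115 is level. It falls back by its weight (board about 0.8 to 1.5 kg, so 4 to 8 N at the lift boss)
- lift_pad (a point): the marked lift point: centre of the underside of a round boss (24 mm diameter, 4 mm proud) under the armrest's flat steel tongue (34 mm wide, 6 mm thick), which ends 15 mm past the boss, away from the hinge. From above: a round bolt head (20 mm diameter) on the tongue. 90 mm above the table while drooping, about 129 mm when level
- jack: small loose lever jack, about 0.8 kg. Foot plate 75 mm wide, 10 thick. Origin under the foot, below the pump housing; z up; +x to the saddle, -x to the handle (foot from x -160 to +120 mm). Pump housing at x=0, to grip and carry it by from above: upright block 44 mm along x, 24 across y, top 85 mm high. Saddle at x=+85 mm. Handle pivot at x=-35 mm, 75 mm high
- saddle_top (a point): centre of the jack's round flat saddle top (44 mm diameter); 80 mm high with the handle up, so 10 mm below the drooping lift boss; rises to 130 mm with the handle fully down
- handle (a joint): jack handle: 0 = fully up (sprung up by itself, 0.35 rad above level), grows in rad as it is pressed down, stop at 0.6 (0.25 rad below level). The saddle rises 83 mm per rad and sinks again as the handle comes up: the jack does not lock. Fully down takes about 7 to 11 N on the cross bar
- handle_bar (a point): centre of the round black cross bar at the handle's end (16 mm diameter, 80 mm long, along the jack's y axis), 130 mm from the pivot; about 120 mm high when up, 43 mm when fully down
- ink_a: ink bottle, 34 mm diameter, 108 mm high with black nozzle cap, beside the free end of the armrest, on its far side from the robot. Origin under its centre
- ink_b: ink bottle, the same size, beside the free end of the armrest, on the robot's side. Origin under its centre
- ink_c: ink bottle, the same size, beside the jack's handle. Origin under its centre
- balm: small white jar with metal lid, 56 mm diameter, 45 mm high. Origin under its centre
- pot: open steel bowl, 80 mm diameter, 40 mm high. Origin under its centre

How it is judged:
On the way, in this order (a step that is already met when the one before it is completed fails the run):
1. jack stands flat on the table with its saddle centred under the lift boss (within 15 mm), handle up, armrest still down (horizontal distance between saddle_top and lift_pad below 0.015 m and height (world z) of jack below 0.005 m and angle between jack's own z axis and vertical below 0.06 rad and value of joint handle below 0.1 rad and value of joint armrest below 0.01 rad), for 0.3 s.
2. first full stroke: handle pressed down and the armrest raised by the jack (horizontal distance between saddle_top and lift_pad below 0.015 m and value of joint handle above 0.5 rad and value of joint armrest above 0.085 rad), for 0.1 s.
3. handle let up again, armrest back on its stop (horizontal distance between saddle_top and lift_pad below 0.015 m and value of joint handle below 0.1 rad and value of joint armrest below 0.015 rad), for 0.1 s.
At the end, for the whole second after the job is handed in: Ends with the robot holding the jack handle down (over 0.52 of 0.6 rad, pushing over 2 N); jack flat, saddle within 18 mm of the lift boss in plan and carrying the armrest (over 2 N), raised to 0.085-0.14 rad (about level); robot not touching the armrest (horizontal distance between saddle_top and lift_pad below 0.018 m and height (world z) of jack below 0.005 m and angle between jack's own z axis and vertical below 0.06 rad and value of joint handle above 0.52 rad and value of joint armrest between 0.085 and 0.14 rad and contact force between jack and rest above 2 N and contact force between any of the fingers, the arm and jack above 2 N and contact force between each of the arm, the fingers and rest below 0.5 N); the arm keeps its last pose, push and grip.
It fails at once if the robot pushes on the armrest or its stand (over 3 N) (contact force between any of the arm, the fingers and rest above 3 N).
It fails at once if the jack is tipped more than about 25 degrees (angle between jack's own z axis and vertical above 0.45 rad).
It fails at once if another thing on the table is shifted more than 40 mm or tipped over (distance of any of ink_a, ink_b, ink_c, balm, pot from where it was at the start of the episode above 0.04 m or angle between any of ink_a, ink_b, ink_c, balm, pot's own z axis and vertical above 0.5 rad).
It also fails if it takes over 64 s, if anything falls off the work surface, if the arm or the gripper's body presses on something with over 40 N, if the wrist force passes 120 N, or if a joint passes its speed limit or range.

## Working session

There is one attempt and no reset: what is moved stays moved. The work goes in short steps, Python scripts to look and compute and a tool call to move; the robot and the scene stay as the last step left them, time stands still between calls to the robot, and variables do not carry over. Pictures are saved under pics/ and viewed, and the job is handed in when it is done.

Besides the shell and the picture viewer there is one more tool, called as name(argument=value, ...), one argument or row to a line, values as JSON. arm_command: Moves the arm, as the interface text tells. Its arguments: {"type":"object","properties":{"plan":{"type":"array","items":{"type":"number"}}},"required":["plan"]}

```bash
ls; mkdir -p pics
python3 - <<'E'
from bench import robot,cams
import cv2,numpy as np
for n in("top","side"):
    s=cams.snapshot(n); cv2.imwrite(f"pics/{n}0.png",s["pixels"][:,:,::-1])
    print(n,s["fov_y"],s["cx"],s["cy"],[k for k in s]); print(np.round(s["camera_from_world"],4))
print(robot.get_obs())
E
```

```text
pics
top 51.31633019690172 255.16796685732777 189.60928435217022 ['pixels', 'fov_y', 'cx', 'cy', 'camera_from_world']
[[-0.0249 -0.9994 -0.0225  0.0638]
 [ 0.9921 -0.0274  0.1224 -0.5746]
 [-0.123  -0.0193  0.9922 -1.1491]
 [ 0.      0.      0.      1.    ]]
side 47.93745354394872 266.8508323777851 183.51157566552175 ['pixels', 'fov_y', 'cx', 'cy', 'camera_from_world']
[[-0.8461 -0.5331  0.0012  0.4818]
 [ 0.3781 -0.5985  0.7063 -0.2939]
 [-0.3758  0.598   0.7079 -1.1145]
 [ 0.      0.      0.      1.    ]]
{'time': 0.1, 'joint_positions': array([ 1.17690261e+00,  8.78863180e-02,  1.37206601e+00, -4.24310973e-06,
        1.68359210e+00, -1.03105728e-01]), 'qvel': array([ 0.00029834, -0.00135758, -0.00209967, -0.00128754,  0.00082021,
       -0.00076432]), 'joint_torque': array([ 2.12350868e-03, -3.41253269e+01, -3.03301084e+01,  7.19622569e-02,
        3.04856314e-02, -8.91767445e-05]), 'tool_pos': array([0.15751869, 0.52647641, 0.21243717]), 'ee_rot': array([-3.13965080e+00, -1.96688742e-04,  2.85080400e+00]), 'wrist_force': array([-0.26177187, -0.47666661, -0.054461  ]), 'wrist_torque': array([-0.01122094, -0.01303732,  0.0357929 ]), 'width': 0.093551773545181}
```

View pics/top0.png

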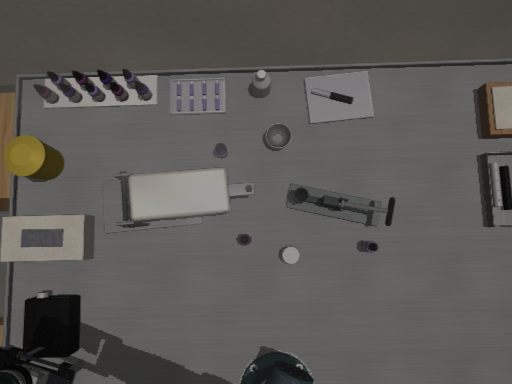

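View pics/side0.png

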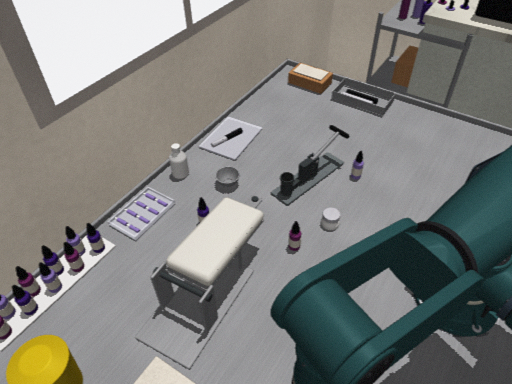

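```bash
cat > h.py <<'E'
from bench import robot,cams
import cv2,numpy as np
def ray(s,u,v):
    f=384/2/np.tan(np.radians(s["fov_y"])/2)
    d=np.array([(u-s["cx"])/f,-(v-s["cy"])/f,-1.0]); T=s["camera_from_world"]; R=T[:3,:3]; t=T[:3,3]
    return -R.T@t, R.T@d
def onz(s,u,v,z):
    c,d=ray(s,u,v); return c+d*(z-c[2])/d[2]
def proj(s,p):
    f=384/2/np.tan(np.radians(s["fov_y"])/2); T=s["camera_from_world"]
    q=T[:3,:3]@np.array(p)+T[:3,3]; return s["cx"]+f*q[0]/-q[2], s["cy"]-f*q[1]/-q[2]
def tri(s1,p1,s2,p2):
    A=[];b=[]
    for s,p in((s1,p1),(s2,p2)):
        c,d=ray(s,*p); d=d/np.linalg.norm(d); P=np.eye(3)-np.outer(d,d); A.append(P); b.append(P@c)
    x=np.linalg.lstsq(np.vstack(A),np.hstack(b),rcond=None)[0]
    return x,np.linalg.norm(np.vstack(A)@x-np.hstack(b))
def crop(im,u0,u1,v0,v1,k,name):
    c=im[v0:v1,u0:u1,::-1]; c=cv2.resize(c,None,fx=k,fy=k,interpolation=cv2.INTER_CUBIC)
    c=np.clip((c/255.)**0.55*255,0,255).astype(np.uint8)
    for u in range((u0+9)//10*10,u1,10):
        cv2.line(c,((u-u0)*k,0),((u-u0)*k,6 if u%50 else 14),(0,255,255),1)
        if u%20==0: cv2.putText(c,str(u),((u-u0)*k,24),0,.4,(0,255,255),1)
    for v in range((v0+9)//10*10,v1,10):
        cv2.line(c,(0,(v-v0)*k),(6,(v-v0)*k),(0,255,255),1)
        if v%20==0: cv2.putText(c,str(v),(8,(v-v0)*k+4),0,.4,(0,255,255),1)
    cv2.imwrite(name,c)
E
python3 - <<'E'
from h import *
s=cams.snapshot("top"); np.save("top0.npy",s,allow_pickle=True); crop(s["pixels"],205,405,120,265,4,"pics/t1.png")
s=cams.snapshot("side"); np.save("side0.npy",s,allow_pickle=True); crop(s["pixels"],190,380,110,260,4,"pics/s1.png")
E
```

```text
(no output)
```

View pics/t1.png

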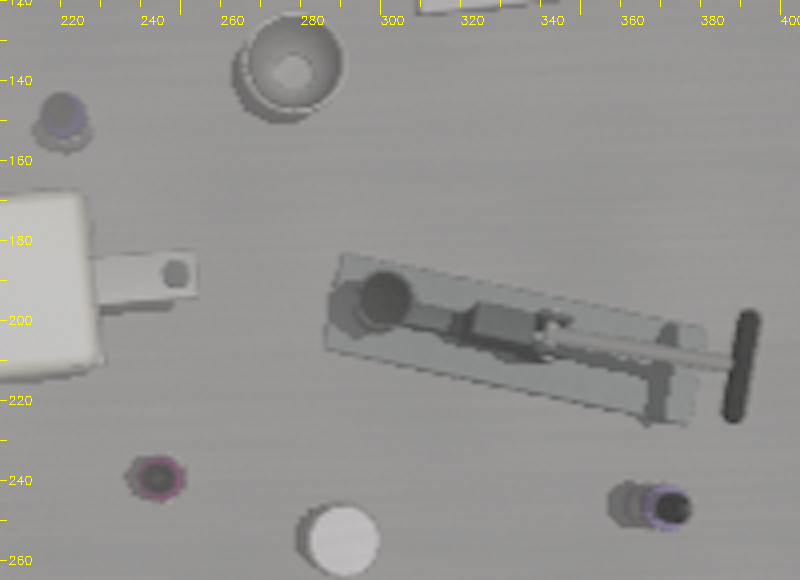

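View pics/s1.png

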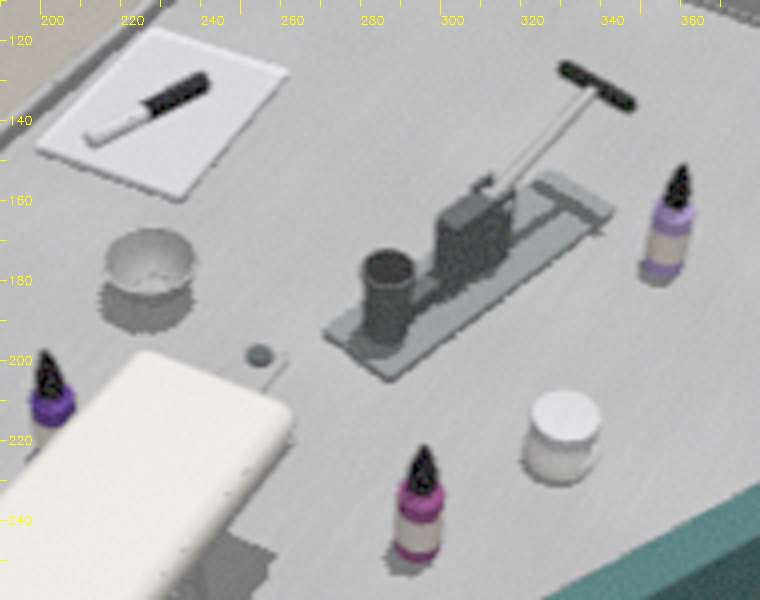

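Run:
```python
from h import *
np.set_printoptions(precision=4,suppress=True)
t=np.load("top0.npy",allow_pickle=True).item(); s=np.load("side0.npy",allow_pickle=True).item()
T=lambda x,y:(205+x/4-.375,120+y/4-.375); S=lambda x,y:(190+x/4-.375,110+y/4-.375)
for n,a,b in(("bolt",(176,274),(259,356)),("saddle",(385,298),(388,265)),("bar1",(750,317),(567,68)),("bar2",(734,415),(628,104)),("balm",(344,540),(566,415)),("inkctip",(674,507),(683,167)),("inkb",(158,478),(425,448))):
    print(n,*tri(t,T(*a),s,S(*b)))
print("bolt@.104",onz(t,*T(176,274),.104),"saddle@.08",onz(t,*T(385,298),.08))
c=[onz(t,*T(*p),.01) for p in((345,254),(326,347),(687,425),(706,328))]
print(np.array(c),np.mean(c,0))
d=(c[0]+c[1]-c[2]-c[3])/2; print(np.linalg.norm(d),np.degrees(np.arctan2(d[1],d[0])),np.linalg.norm(c[0]-c[1]))
print("inka",onz(t,*T(64,113),.08),"pot",onz(t,*T(296,63),.04))
# tongue dir & board
print("board end corners",onz(t,*T(80,193),.12),onz(t,*T(102,362),.12))
print("tongue end",onz(t,*T(195,252),.1),onz(t,*T(195,297),.1))
# bottle c base, shadow
print("hinge-ish", onz(t,128,176,.14),onz(t,131,221,.14))
# dark fraction housing top
print("housing",onz(t,*T(506,323),.085))
```

```text
bolt [0.5713 0.065  0.1055] 0.0013886635312687944
saddle [ 0.5522 -0.0821  0.0842] 0.0022732309742541697
bar1 [ 0.5272 -0.3255  0.1232] 0.0038219329898572206
bar2 [ 0.4629 -0.3094  0.1238] 0.0010798196267218841
balm [ 0.3821 -0.0494  0.0471] 0.002454295471447037
inkctip [ 0.3997 -0.2688  0.1161] 0.005273503685268674
inkb [0.4297 0.0801 0.1107] 0.0022982018664126696
bolt@.104 [0.5723 0.0655 0.104 ] saddle@.08 [ 0.5541 -0.0818  0.08  ]
[[ 0.5961 -0.0595  0.01  ]
 [ 0.5259 -0.0427  0.01  ]
 [ 0.4606 -0.3089  0.01  ]
 [ 0.5326 -0.3275  0.01  ]] [ 0.5288 -0.1847  0.01  ]
0.274752207825246 76.43799391376602 0.0721900005910418
inka [0.6952 0.1448 0.08  ] pot [ 0.7376 -0.0259  0.04  ]
board end corners [0.6288 0.1303 0.12  ] [0.511  0.1171 0.12  ]
tongue end [0.5881 0.052  0.1   ] [0.5563 0.0527 0.1   ]
hinge-ish [0.6103 0.3934 0.14  ] [0.4872 0.3835 0.14  ]
housing [ 0.5335 -0.1657  0.085 ]
```

arm_command(
  plan=[0, 0, -4, 0, 0, 10, 0, 0, 0, 0, 0, 0, 10, 0, 0, 0, 0, 0, 0, 10, 0, 0, 0, 0, 0, 0, 10, 0, 0, 0, 0, 0, 0, 10, 0, 0, 0, 0, 0, 0, 10, 0, 0, 0, 0, 0, 0, 10, 0, 0, 0, 0, 0, 0, 10, 0],
)

```text
time: 1.2
tool_pos: [0.1576, 0.5268, 0.2532]
ee_rot: [-3.141, 0.001, 1.449]
wrist_force: [-0.2, -0.5, -0.1]
width: 0.094
```

arm_command(
  plan=[0, 0, 0, 0, 0, 6.9, 0, 0, 0, 0, 0, 0, 0, 0],
)

```text
time: 1.45
tool_pos: [0.1577, 0.5268, 0.2532]
ee_rot: [-3.142, 0.001, 1.336]
wrist_force: [0.0, -0.4, -0.2]
width: 0.0941
```

```bash
cat > g.py <<'E'
import sys
from h import *
from scipy.spatial.transform import Rotation as Ro
np.set_printoptions(precision=4,suppress=True)
def show(*tgt):
    o=robot.get_obs(); R=Ro.from_euler("xyz",o["ee_rot"]).as_matrix()
    print(o["time"],o["tool_pos"],np.degrees(o["ee_rot"]),"F",o["wrist_force"],o["width"])
    if tgt: print("tool shift cm",100*R.T@(np.array(tgt)-o["tool_pos"]))
if __name__=="__main__": show(*map(float,sys.argv[1:]))
E
python3 g.py .534 -.1645 .17
```

```text
1.45 [0.1577 0.5268 0.2532] [-179.9953    0.0288   76.5207] F [ 0.0197 -0.4197 -0.1898] 0.09413482811157424
tool shift cm [-58.4499  52.7116   8.3446]
```

arm_command(
  plan=[-4.2, 3.75, 0, 0, 0, 0, 0, -4.2, 3.75, 0, 0, 0, 0, 0, -4.2, 3.75, 0, 0, 0, 0, 0, -4.2, 3.75, 0, 0, 0, 0, 0, -4.2, 3.75, 0, 0, 0, 0, 0, -4.2, 3.75, 0, 0, 0, 0, 0, -4.2, 3.75, 0, 0, 0, 0, 0, -4.2, 3.75, 0, 0, 0, 0, 0],
)

```text
time: 2.45
tool_pos: [0.371, 0.1283, 0.2536]
ee_rot: [3.141, -0.001, 1.337]
wrist_force: [0.4, 0.1, 0.2]
width: 0.0941
```

arm_command(
  plan=[-4.2, 3.75, 0, 0, 0, 0, 0, -4.2, 3.75, 0, 0, 0, 0, 0, -4.2, 3.75, 1, 0, 0, 0, 0, -4.2, 3.75, 1, 0, 0, 0, 0, -4.2, 3.75, 1, 0, 0, 0, 0, -3.8, 3.75, 1, 0, 0, 0, 0, 0, 0, 3, 0, 0, 0, 0, 0, 0, 0, 0, 0, 0, 0],
)

```text
time: 3.45
tool_pos: [0.5295, -0.1638, 0.1801]
ee_rot: [-3.135, -0.001, 1.335]
wrist_force: [-0.4, 0.1, -0.2]
width: 0.0943
```

```bash
python3 g.py .534 -.1645 .055
python3 - <<'E'
from h import *
s=cams.snapshot("top"); crop(s["pixels"],205,405,120,265,4,"pics/t2.png")
s=cams.snapshot("side"); crop(s["pixels"],190,380,90,240,4,"pics/s2.png")
E
```

```text
3.45 [ 0.5295 -0.1638  0.1801] [-179.5989   -0.0774   76.4681] F [-0.3996  0.1239 -0.19  ] 0.09425561392102211
tool shift cm [ 0.0215  0.5394 12.5055]
```

View pics/s2.png

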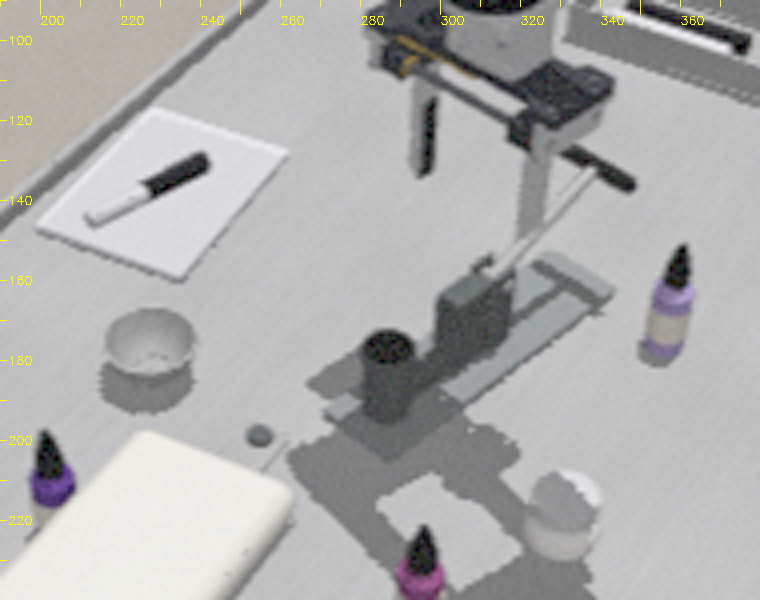

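View pics/t2.png

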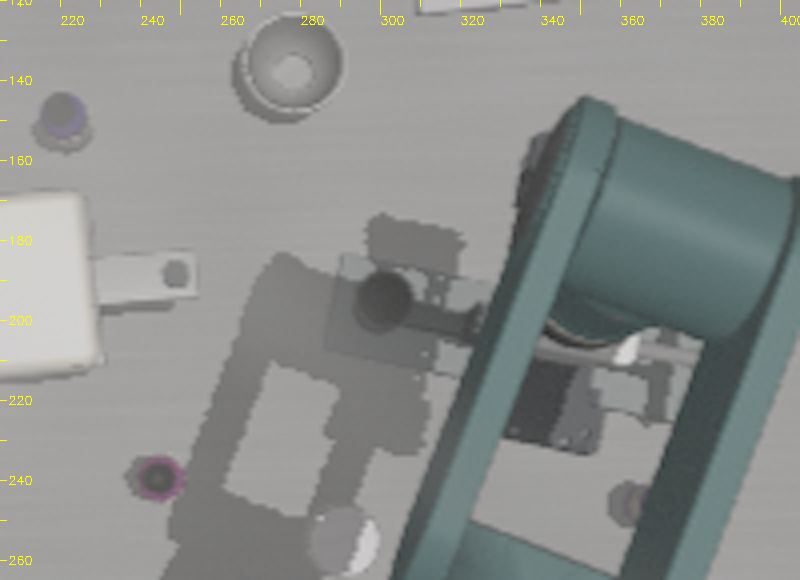

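arm_command(
  plan=[0, 0.2, 3, 0, 0, 0, 0, 0, 0, 3, 0, 0, 0, 0, 0, 0, 3, 0, 0, 0, 0, 0, 0, 2, 0, 0, 0, 0, 0, 0, 1.8, 0, 0, 0, 0, 0, 0, 0, 0, 0, 0, 0, 0, 0, 0, 0, 0, 0, 0.3],
)

```text
time: 4.42
tool_pos: [0.5339, -0.1645, 0.0569]
ee_rot: [3.139, 0.0, 1.335]
wrist_force: [0.1, 0.0, -0.4]
width: 0.0871
```

```bash
python3 g.py .534 -.1645 .055
python3 - <<'E'
from h import *
s=cams.snapshot("side"); crop(s["pixels"],190,380,90,240,4,"pics/s3.png")
E
```

```text
4.425 [ 0.5339 -0.1645  0.0569] [179.8629   0.0178  76.4653] F [ 0.0592  0.0078 -0.3936] 0.08710132584803777
tool shift cm [0.0034 0.0059 0.191 ]
```

View pics/s3.png

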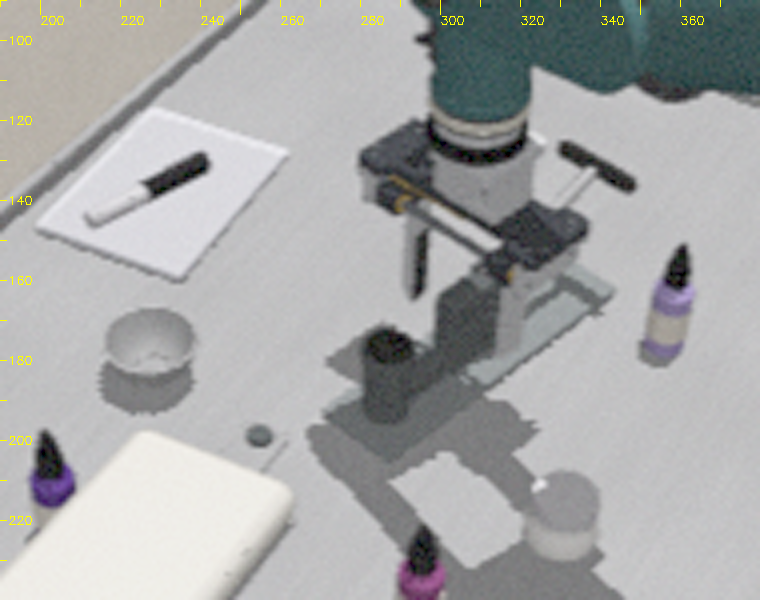

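Fingers straddle the housing (around pixel 308,170). Close.

arm_command(
  plan=[0, 0, 0, 0, 0, 0, 0.6, 0, 0, 0, 0, 0, 0, 0.8, 0, 0, 0, 0, 0, 0, 1, 0, 0, 0, 0, 0, 0, 1, 0, 0, 0, 0, 0, 0, 1, 0, 0, 0, 0, 0, 0, 1],
)

```text
time: 5.22
tool_pos: [0.5341, -0.1646, 0.0557]
ee_rot: [3.139, -0.0, 1.334]
wrist_force: [3.6, -1.4, -6.7]
width: 0.0239
```

```bash
python3 g.py .5517 -.0188 .055
python3 - <<'E'
from h import *
s=cams.snapshot("top"); crop(s["pixels"],205,405,120,265,4,"pics/t4.png")
s=cams.snapshot("side"); crop(s["pixels"],190,380,90,240,4,"pics/s4.png")
E
```

```text
5.225 [ 0.5341 -0.1646  0.0557] [179.8484  -0.0052  76.4333] F [ 3.599  -1.4125 -6.7466] 0.023938298831809805
tool shift cm [14.5875 -1.7081  0.0644]
```

View pics/s4.png

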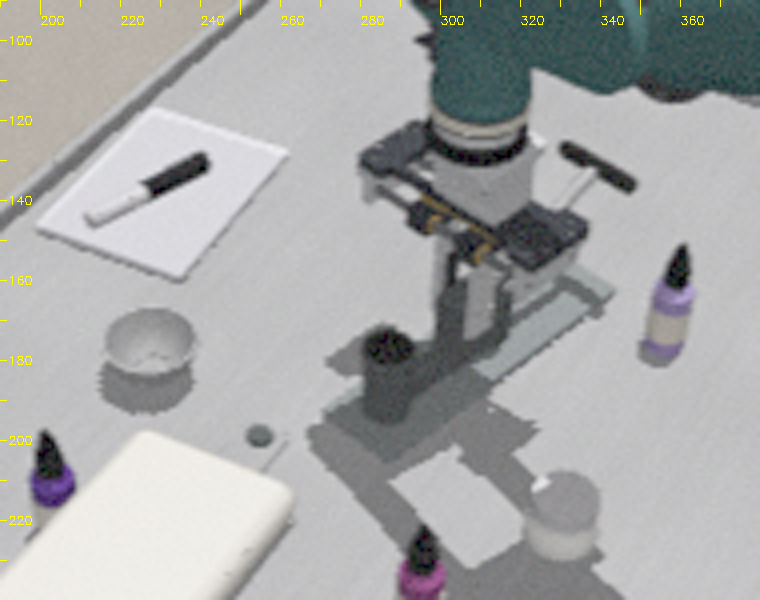

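View pics/t4.png

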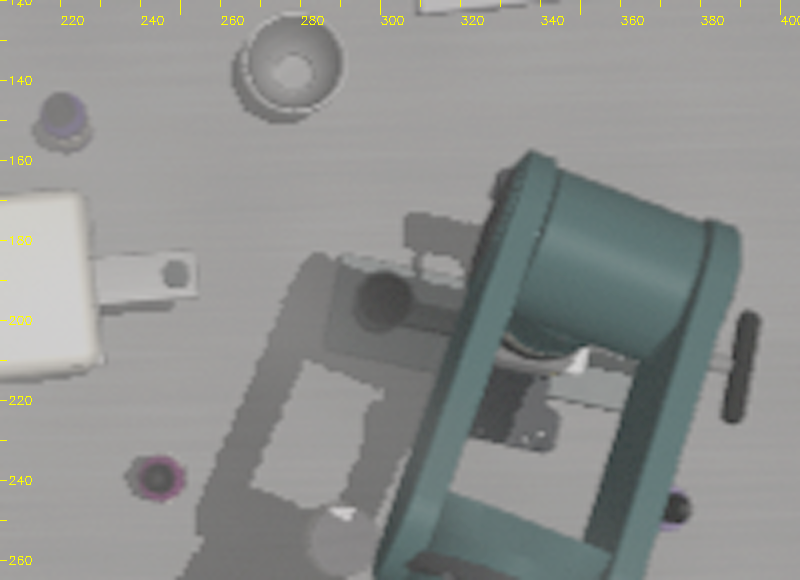

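arm_command(
  plan=[1.6, -0.2, 0, 0, 0, 0, 1, 1.6, -0.2, 0, 0, 0, 0, 1, 1.6, -0.2, 0, 0, 0, 0, 1, 1.6, -0.2, 0, 0, 0, 0, 1, 1.6, -0.2, 0, 0, 0, 0, 1, 1.6, -0.2, 0, 0, 0, 0, 1, 1.6, -0.2, 0, 0, 0, 0, 1, 1.6, -0.2, 0, 0, 0, 0, 1],
)

```text
time: 6.32
tool_pos: [0.5469, -0.0377, 0.0555]
ee_rot: [-3.141, 0.004, 1.333]
wrist_force: [-1.1, -5.5, 0.3]
width: 0.0242
```

arm_command(
  plan=[0.8, -0.1, 0, 0, 0, 0, 1, 0, 0, 0, 0, 0, 0, 1],
)

```text
time: 6.58
tool_pos: [0.548, -0.0282, 0.0554]
ee_rot: [-3.141, 0.001, 1.335]
wrist_force: [-0.5, -0.9, -0.4]
width: 0.0238
```

```bash
python3 g.py .5517 -.0188 .055
python3 - <<'E'
from h import *
s=cams.snapshot("top"); np.save("top5.npy",s,allow_pickle=True);crop(s["pixels"],205,405,120,265,4,"pics/t5.png")
s=cams.snapshot("side"); np.save("side5.npy",s,allow_pickle=True);crop(s["pixels"],190,380,110,260,4,"pics/s5.png")
E
```

```text
6.575 [ 0.548  -0.0282  0.0554] [-179.9488    0.0346   76.4663] F [-0.5233 -0.8695 -0.4362] 0.023768098795579104
tool shift cm [0.9955 0.1392 0.0416]
```

View pics/s5.png

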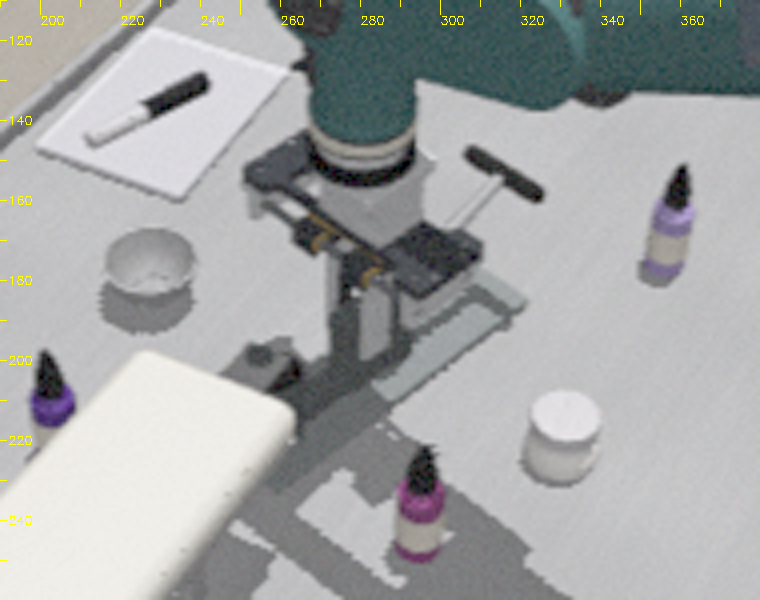

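View pics/t5.png

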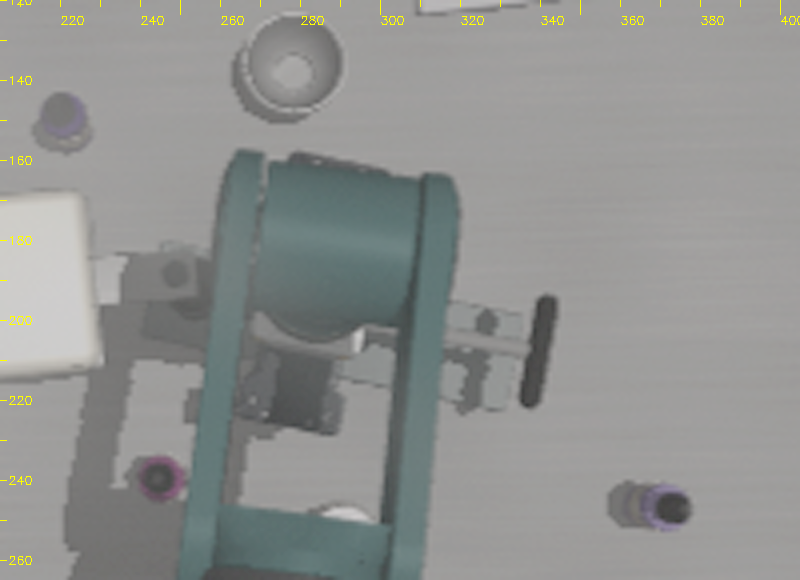

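Run:
```python
from h import *
np.set_printoptions(precision=4,suppress=True)
t=np.load("top0.npy",allow_pickle=True).item(); s=np.load("side0.npy",allow_pickle=True).item()
T=lambda x,y:(205+x/4-.375,120+y/4-.375); S=lambda x,y:(190+x/4-.375,110+y/4-.375)
a=[onz(t,*T(*p),.12) for p in((751,315),(733,417))]; b=[onz(t,*T(*p),.12) for p in((546,298),(529,402))]
print(a,b,np.mean(b,0)-np.mean(a,0)); 
for q in(a,b): d=q[0]-q[1]; print(np.degrees(np.arctan2(d[1],d[0]))+90,np.linalg.norm(d))
print(tri(t,T(546,298),s,S(472,152)),tri(t,T(530,402),s,S(537,196)))
```

```text
[array([ 0.5313, -0.3262,  0.12  ]), array([ 0.4624, -0.3095,  0.12  ])] [array([ 0.5467, -0.1878,  0.12  ]), array([ 0.4761, -0.1727,  0.12  ])] [0.0146 0.1376 0.    ]
76.37797549210532 0.07086443010532631
77.9260395048702 0.0722432544427709
(array([ 0.5429, -0.1885,  0.1244]), np.float64(0.0052411581633424)) (array([ 0.4753, -0.1734,  0.1219]), np.float64(0.0011105179196688024))
```

arm_command(
  plan=[0.45, 0.1, 0, 0, 0, 0, 1, 0.4, 0.1, 0, 0, 0, 0, 1, 0, 0, 0, 0, 0, 0, 1, 0, 0, 0, 0, 0, 0, 1],
)

```text
time: 7.18
tool_pos: [0.5518, -0.0214, 0.0554]
ee_rot: [-3.141, 0.002, 1.333]
wrist_force: [-2.7, -4.6, 1.1]
width: 0.0236
```

arm_command(
  plan=[0, 0, 0, 0, 0, 0, 0.6, 0, 0, 0, 0, 0, 0, 0.3, 0, 0, 0, 0, 0, 0, 0.2, 0, 0, 0, 0, 0, 0, 0.2, 0, 0, 0, 0, 0, 0, 0.2],
)

```text
time: 7.8
tool_pos: [0.5524, -0.0202, 0.0555]
ee_rot: [3.142, -0.0, 1.334]
wrist_force: [0.3, 0.9, -0.2]
width: 0.0705
```

```bash
python3 g.py
python3 - <<'E'
from h import *
s=cams.snapshot("top"); np.save("top5.npy",s,allow_pickle=True);crop(s["pixels"],205,405,120,265,4,"pics/t6.png")
s=cams.snapshot("side"); np.save("side5.npy",s,allow_pickle=True);crop(s["pixels"],190,380,110,260,4,"pics/s6.png")
E
```

```text
7.8 [ 0.5524 -0.0202  0.0555] [179.9979  -0.0148  76.4488] F [ 0.2972  0.9168 -0.1905] 0.07048963279440164
```

View pics/s6.png

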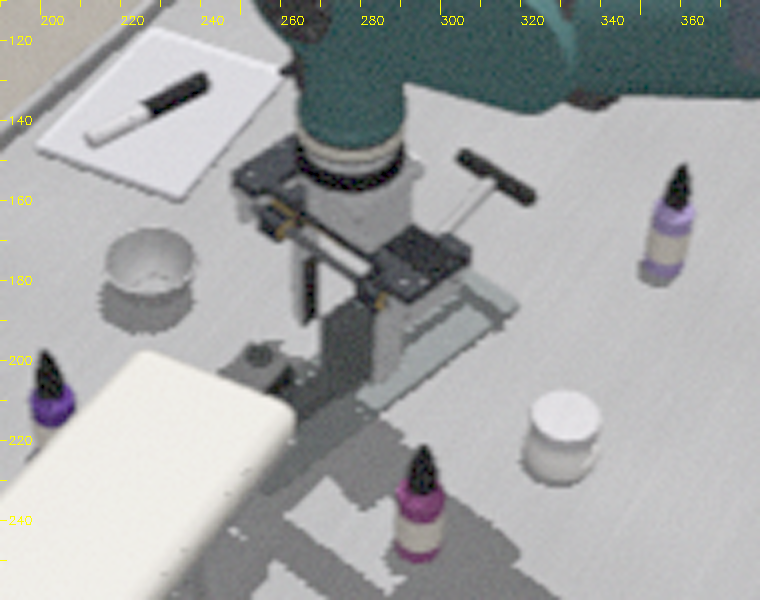

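arm_command(
  plan=[0, 0, -2, 0, 0, 0, 0.2, 0, 0, -4, 0, 0, 0, 0.2, 0, 0, -4, 0, 0, 0, 0.5, -3, 0, -4, 0, 0, 0, 1, -5, 0, 0, 0, 0, 0, 1, -5, 0, 0, 0, 0, 0, 1, -4, 0, 0, 0, 0, 0, 1, 0, 0, 0, 0, 0, 0, 1],
)

```text
time: 8.9
tool_pos: [0.5118, -0.1879, 0.1953]
ee_rot: [-3.141, 0.0, 1.33]
wrist_force: [0.8, 0.3, -0.5]
width: 0.0185
```

```bash
python3 g.py
python3 - <<'E'
from h import *
s=cams.snapshot("top"); np.save("top5.npy",s,allow_pickle=True);crop(s["pixels"],205,405,120,265,4,"pics/t7.png")
s=cams.snapshot("side"); np.save("side5.npy",s,allow_pickle=True);crop(s["pixels"],190,380,110,260,4,"pics/s7.png")
E
```

```text
8.9 [ 0.5118 -0.1879  0.1953] [-179.9884    0.0118   76.1901] F [ 0.8024  0.2842 -0.5063] 0.018458865349364893
```

View pics/s7.png

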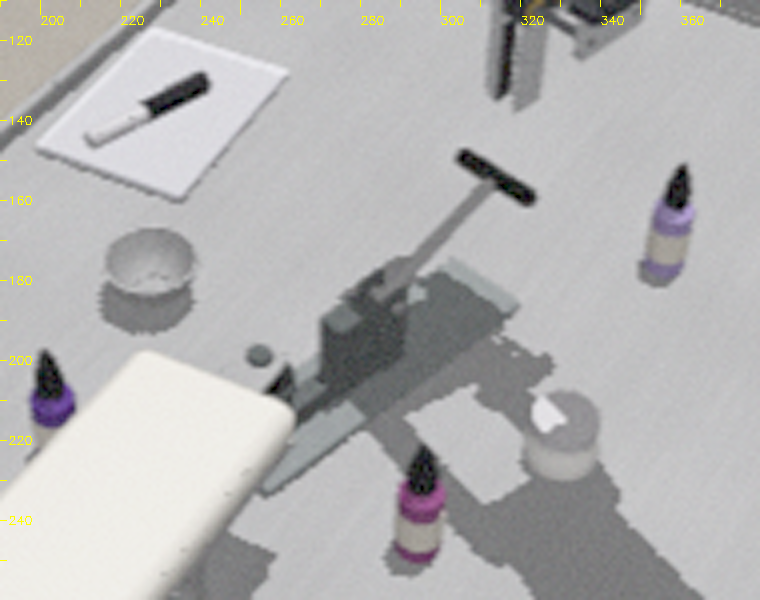

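View pics/t7.png

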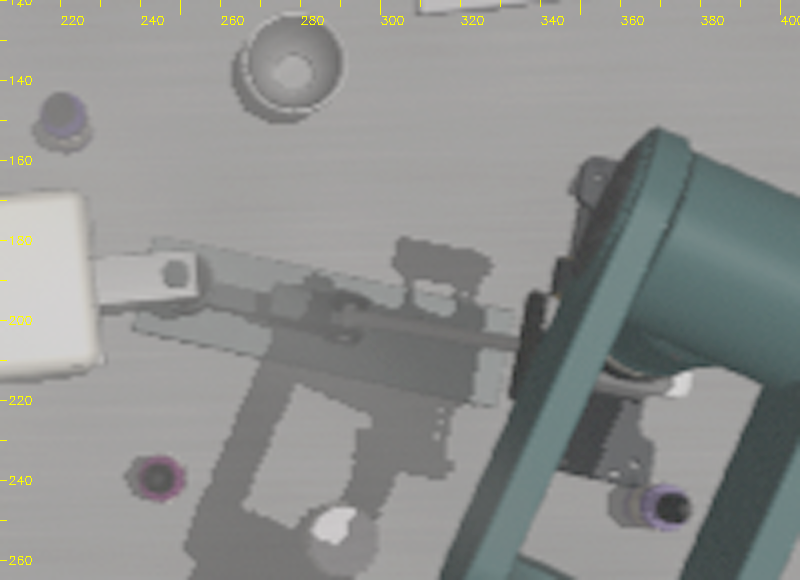

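Run:
```python
from h import *
np.set_printoptions(precision=4,suppress=True)
t=np.load("top5.npy",allow_pickle=True).item(); s=np.load("side5.npy",allow_pickle=True).item()
T=lambda x,y:(205+x/4-.375,120+y/4-.375); S=lambda x,y:(190+x/4-.375,110+y/4-.375)
c=[onz(t,*T(*p),.01) for p in((152,238),(133,329),(496,406),(515,310))]
m=np.mean(c,0); d=(c[0]+c[1]-c[2]-c[3])/2; u=d/np.linalg.norm(d)
print(np.array(c),m,np.degrees(np.arctan2(u[1],u[0])),"saddle",m+.105*u,"bar(up)",m-(.137)*u,"bar lvl",m-.145*u)
print("bolt",onz(t,*T(176,274),.106), "bar", tri(t,T(527,345),s,S(496,178)))
```

```text
[[ 0.6125  0.0865  0.01  ]
 [ 0.5434  0.1024  0.01  ]
 [ 0.4783 -0.168   0.01  ]
 [ 0.55   -0.1857  0.01  ]] [ 0.5461 -0.0412  0.01  ] 76.76959780660414 saddle [0.5701 0.061  0.01  ] bar(up) [ 0.5147 -0.1746  0.01  ] bar lvl [ 0.5129 -0.1824  0.01  ]
bolt [0.5721 0.0655 0.106 ] bar (array([ 0.5125, -0.1738,  0.1225]), np.float64(0.0034172260795446757))
```

arm_command(
  plan=[0.8, 0, 1.5, 0, 0, 0, 1, 0, 0, 2.5, 0, 0, 0, 1, 0, 0, 1.5, 0, 0, 0, 1, 0, 0, 1, 0, 0, 0, 1, 0, 0, 0, 0, 0, 0, 1],
)

```text
time: 9.62
tool_pos: [0.514, -0.1774, 0.1303]
ee_rot: [-3.14, -0.0, 1.334]
wrist_force: [-1.7, -0.3, 3.0]
width: 0.0004
```

```bash
python3 g.py .514 -.1785 .059
python3 - <<'E'
from h import *
s=cams.snapshot("side"); crop(s["pixels"],190,380,110,260,4,"pics/s8.png")
E
```

```text
9.625 [ 0.514  -0.1774  0.1303] [-179.9219   -0.0199   76.4527] F [-1.6513 -0.3102  2.9587] 0.00040678949331085886
tool shift cm [-0.1068  0.035   7.1312]
```

View pics/s8.png

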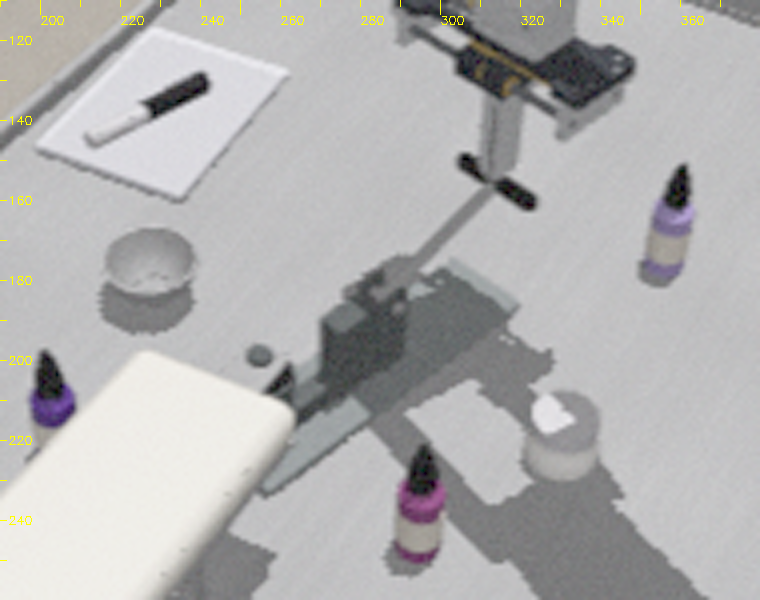

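Fingers sit on the bar (pixel 313,155), 3 N. Press on down.

arm_command(
  plan=[0, 0, 1, 0, 0, 0, 1, -0.1, 0, 1, 0, 0, 0, 1, 0, 0, 1, 0, 0, 0, 1, 0, 0, 1, 0, 0, 0, 1, 0, 0, 1, 0, 0, 0, 1, 0, 0, 0.8, 0, 0, 0, 1, 0, 0, 0, 0, 0, 0, 1, 0, 0, 0, 0, 0, 0, 1],
)

```text
time: 10.68
tool_pos: [0.5155, -0.182, 0.0746]
ee_rot: [3.136, 0.005, 1.333]
wrist_force: [-3.6, -6.1, 7.9]
width: 0.0003
```

```bash
python3 g.py .514 -.1785 .059
python3 - <<'E'
from h import *
s=cams.snapshot("side"); crop(s["pixels"],190,380,110,260,4,"pics/s9.png")
E
```

```text
10.675 [ 0.5155 -0.182   0.0746] [179.6756   0.3077  76.3804] F [-3.604  -6.1468  7.8673] 0.0003113477837902556
tool shift cm [ 0.3173 -0.24    1.5592]
```

View pics/s9.png

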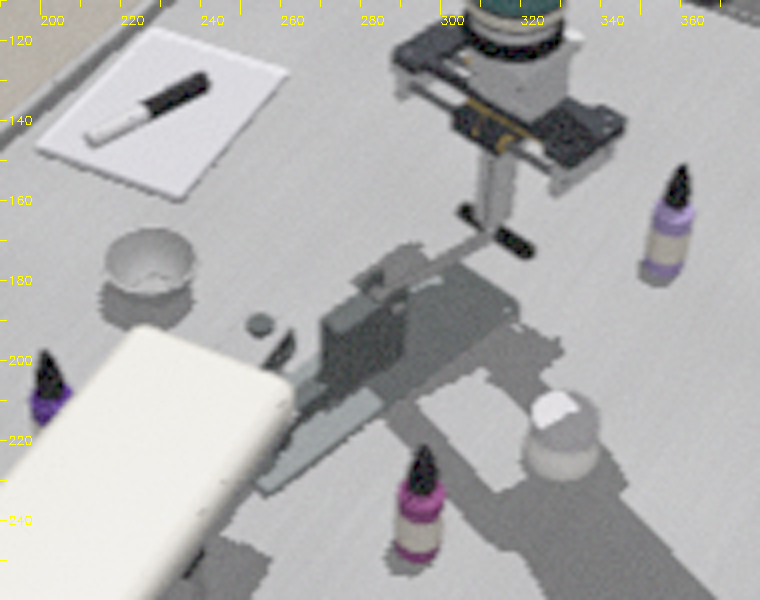

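arm_command(
  plan=[-0.1, 0, 0.5, 0, 0, 0, 1, 0, 0, 0.5, 0, 0, 0, 1, 0, 0, 0.4, 0, 0, 0, 1, 0, 0, 0, 0, 0, 0, 1, 0, 0, 0, 0, 0, 0, 1],
)

```text
time: 11.35
tool_pos: [0.5158, -0.1807, 0.0607]
ee_rot: [3.136, 0.001, 1.334]
wrist_force: [-2.3, -0.3, 8.6]
width: 0.0002
```

```bash
python3 g.py .514 -.1785 .059
python3 - <<'E'
from h import *
s=cams.snapshot("side"); crop(s["pixels"],190,380,110,260,4,"pics/s10.png")
E
```

```text
11.35 [ 0.5158 -0.1807  0.0607] [179.6781   0.0384  76.4189] F [-2.2849 -0.2545  8.6278] 0.0002498394962089581
tool shift cm [ 0.1681 -0.2312  0.1705]
```

View pics/s10.png

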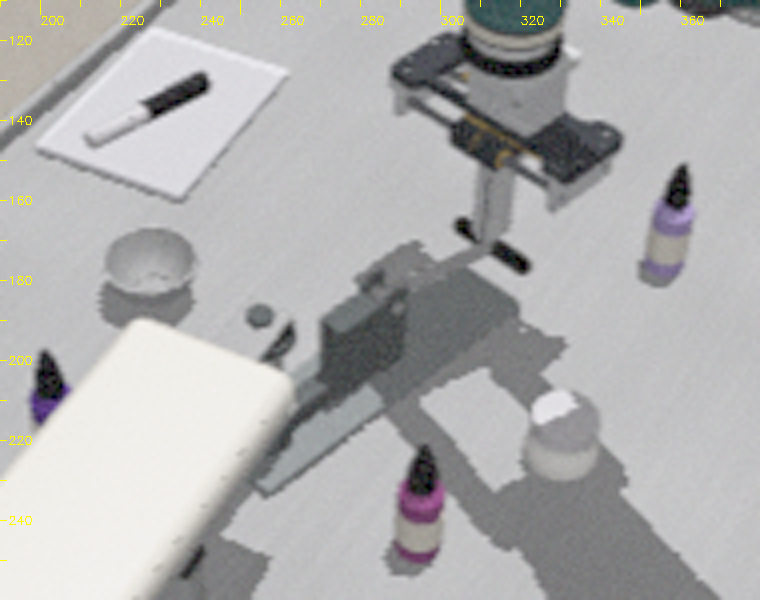

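arm_command(
  plan=[0, 0, 0.3, 0, 0, 0, 1, 0, 0, 0, 0, 0, 0, 1, 0, 0, 0, 0, 0, 0, 1],
)

```text
time: 11.78
tool_pos: [0.516, -0.1804, 0.0586]
ee_rot: [3.136, 0.0, 1.334]
wrist_force: [-2.6, 0.5, 13.7]
width: 0.0005
```

```bash
python3 g.py .514 -.1785 .136
python3 - <<'E'
from h import *
s=cams.snapshot("top"); crop(s["pixels"],205,405,120,265,4,"pics/t11.png")
E
```

```text
11.775 [ 0.516  -0.1804  0.0586] [179.6613   0.0074  76.4247] F [-2.5803  0.534  13.7296] 0.0005491442470238698
tool shift cm [ 0.1358 -0.19   -7.7414]
```

View pics/t11.png

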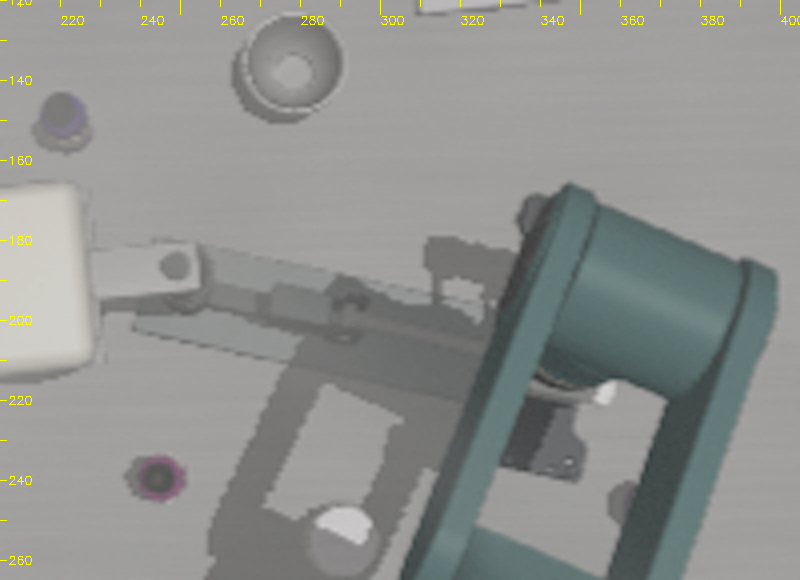

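arm_command(
  plan=[0, 0, -1, 0, 0, 0, 1, 0, 0, -1.2, 0, 0, 0, 1, 0, 0, -1.3, 0, 0, 0, 1, 0, 0, -1.3, 0, 0, 0, 1, 0, 0, -1.3, 0, 0, 0, 1, 0, 0, -1.2, 0, 0, 0, 1, 0, 0, -1.2, 0, 0, 0, 1, 0, 0, -0.6, 0, 0, 0, 1],
)

```text
time: 12.82
tool_pos: [0.5138, -0.1801, 0.1465]
ee_rot: [-3.141, 0.0, 1.334]
wrist_force: [-0.3, 0.4, 0.4]
width: 0.0004
```

arm_command(
  plan=[0, 0, 0, 0, 0, 0, 1, 0, 0, 0, 0, 0, 0, 1, 0, 0, 0, 0, 0, 0, 1, 0, 0, 0, 0, 0, 0, 1],
)

```text
time: 13.32
tool_pos: [0.5137, -0.1797, 0.146]
ee_rot: [-3.141, -0.0, 1.334]
wrist_force: [0.4, -0.0, -0.1]
width: 0.0007
```

```bash
python3 g.py .514 -.1785 .056
python3 - <<'E'
from h import *
s=cams.snapshot("top"); crop(s["pixels"],205,405,120,265,4,"pics/t12.png")
s=cams.snapshot("side"); crop(s["pixels"],190,380,110,260,4,"pics/s12.png")
E
```

```text
13.325 [ 0.5137 -0.1797  0.146 ] [-179.9563   -0.0121   76.4352] F [ 0.3564 -0.0031 -0.0992] 0.0007418520175916528
tool shift cm [0.1252 0.0048 9.0021]
```

View pics/s12.png

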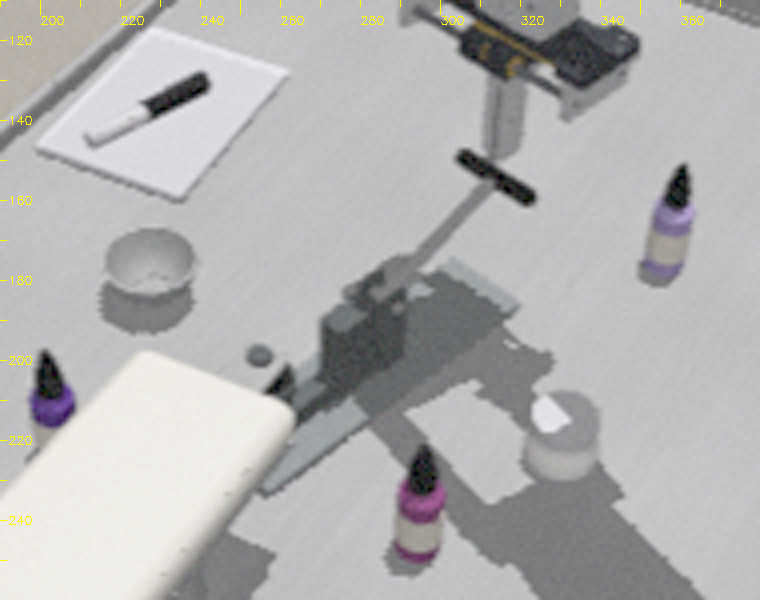

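View pics/t12.png

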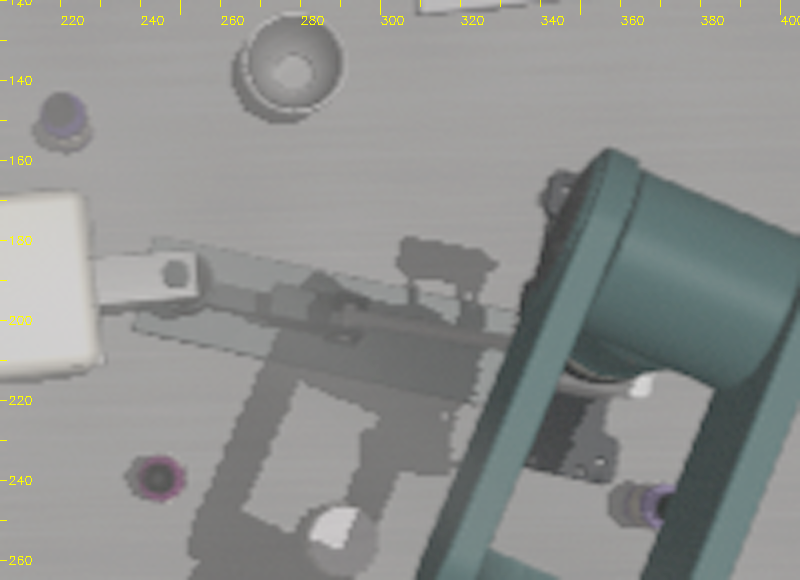

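arm_command(
  plan=[0.1, 0, 1.2, 0, 0, 0, 1, 0, 0, 1.2, 0, 0, 0, 1, 0, 0, 1.2, 0, 0, 0, 1, 0, 0, 1.2, 0, 0, 0, 1, 0, 0, 1.2, 0, 0, 0, 1, 0, 0, 1.2, 0, 0, 0, 1, 0, 0, 1, 0, 0, 0, 1, 0, 0, 0.6, 0, 0, 0, 1],
)

```text
time: 14.42
tool_pos: [0.5152, -0.1803, 0.0597]
ee_rot: [3.138, 0.002, 1.334]
wrist_force: [0.1, -1.7, 8.7]
width: 0.0003
```

arm_command(
  plan=[0, 0, 0.4, 0, 0, 0, 1, 0, 0, 0, 0, 0, 0, 1, 0, 0, 0, 0, 0, 0, 1, 0, 0, 0, 0, 0, 0, 1],
)

```text
time: 14.92
tool_pos: [0.5154, -0.1802, 0.0583]
ee_rot: [3.137, 0.002, 1.334]
wrist_force: [-3.7, -0.8, 16.4]
width: 0.0001
```

```bash
python3 g.py
python3 - <<'E'
from h import *
s=cams.snapshot("top"); np.save("top13.npy",s,allow_pickle=True);crop(s["pixels"],205,405,120,265,4,"pics/t13.png")
s=cams.snapshot("side"); np.save("side13.npy",s,allow_pickle=True);crop(s["pixels"],190,380,110,260,4,"pics/s13.png")
E
```

```text
14.925 [ 0.5154 -0.1802  0.0583] [179.7269   0.1249  76.4299] F [-3.6665 -0.8432 16.4298] 0.00013330037812150415
```

View pics/s13.png

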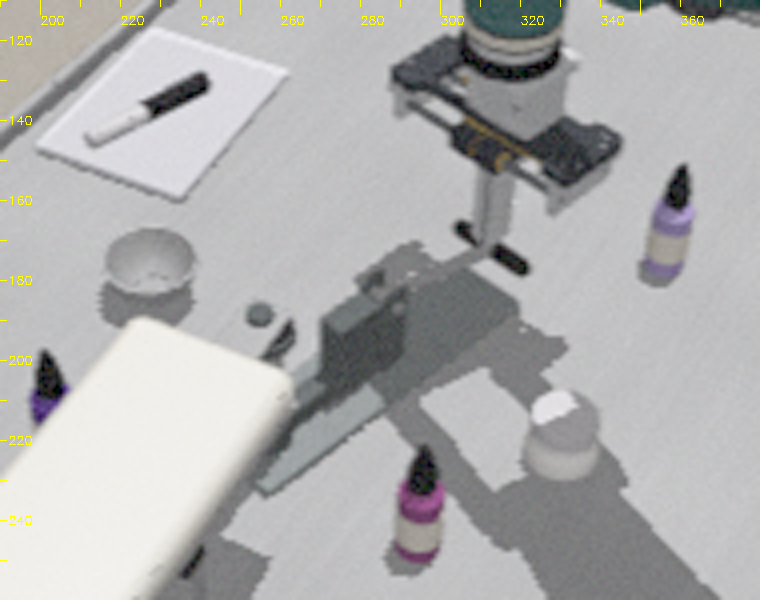

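View pics/t13.png

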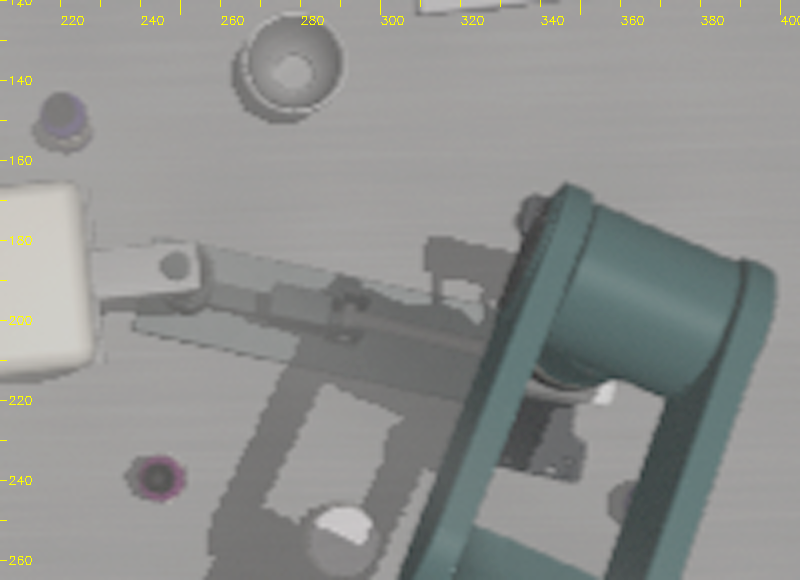

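Run:
```python
from h import *
t=np.load("top13.npy",allow_pickle=True).item(); s=np.load("side13.npy",allow_pickle=True).item()
print(tri(t,(205+177/4-.375,120+265/4-.375),s,(190+260/4-.375,110+315/4-.375)))
from bench import close_job
print(robot.get_obs()["wrist_force"]); print(close_job())
```

```text
(array([0.57184063, 0.06257341, 0.14449179]), np.float64(0.0021988499967869777))
[-5.16730991 -2.01681083 16.27486334]
the job is handed in; nothing more can be done
None
```

The job is handed in at about 15 s of the 64 s. The jack stands flat under the lift point, both strokes are done, and the arm is holding the handle down with the armrest raised. No verdict was reported.

- **Placing:** I gripped the jack by its pump housing and slid it flat along the table until its saddle was under the bolt. The armrest was not touched. Measured from the foot plate's corners in the top picture, the saddle was 2–5 mm from the bolt in plan.
- **Trial stroke:** I pressed the cross bar with closed fingertips until the force rose to about 14 N against the stop, then let it come fully up. The pictures showed the handle and the armrest back in their starting positions and the jack unmoved.
- **Final stroke:** I pressed down again, and the handle is at its stop with about 16 N on the bar. The bolt head measured 39 mm higher than when drooping, which matches the armrest being level. The jack has not moved.
- **Other things:** The items I could see in the last pictures had not moved. The arm hides one ink bottle, ink_c, from above, but the side view shows it standing in place.

No check failed. About 4–5 N of sideways friction remains at the bar. The pictures carry 2–4 mm of measuring error. I judged the load on the saddle from the armrest's height, not from a force reading.

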